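# Slide the screw case into its bay and latch it

## Task

Pushing with the fingertips only, line up the closed black screw case with the orange rim on the counter and slide it, short end first, between the two guide runners of the empty bay of the blue-grey case carrier, gently, until it is fully home against the back rail. Then push the bay's swing latch fully shut across the end of the case. Never lift or tip the case, and leave the other things on the counter where they are.

Things in the scene. Friction and masses are not known exactly. Their poses are not given: they have to be found in the camera images.
- screw_case: Closed flat case, black with orange rim and clasp, lid shut; body 100 x 150 mm, 37 mm high, 0.2-0.4 kg, loose on the counter. Origin on the underside; own y along the length (ends at +-75 mm), z up. Plain long side walls at x = -48 and +52 mm (middle: x = +2). It goes in with its +y end leading; at the start that end points within 0.3 rad of the bay's direction, 80 to 190 mm before the mouth.
- case_clasp (a point): Middle of the case's orange clasp, which stands out 4 mm from the case's -x side wall, 30 mm long along the side and 22 to 37 mm above the underside; the rest of that wall is flat. The clasp ends up on the carrier's +y side and passes above the runner there.
- case_carrier: Blue-grey steel carrier with two open-topped bays, fixed. Origin at counter height in the middle of the empty bay's mouth; x points into the bay, y to the left of that, z up. The bay's floor is the counter. The other bay (centre y = -114 mm) holds a like case behind its shut latch. Highest part 44 mm. The loose case starts with its middle at most 40 mm off the empty bay's centre line.
- bay_home (a point): Axes as the carrier: where the case's origin lies when it is fully home (carrier x = 75, y = +2 mm). The bay: runners 18 mm high, inner faces at carrier y = -52 and +52 mm (2 mm to spare each side of the case), x = 0 to 150 mm; bent lead-ins widen the mouth to 114 mm at x = -14; back rail 26 mm high stops the case at x = 150, its rear end then flush with the runners' front ends.
- swing_latch (a joint): Angle of the empty bay's swing latch: 0 = shut, arm along the carrier's -y across the mouth; 1.57 = arm along the carrier's -x; starts at 1.8 to 2.2, clear of the way in. Upright axis; stays where left; about 1 N at the tab moves it. Aluminium arm 86 mm long, 8 mm thick, 22 to 31 mm up, passing over the runners; shut, it is 5 mm behind a case that is home.
- latch_pivot (a point): The latch's fixed upright axis, on a post 36 mm high outside the runner at the carrier's x = -9, y = +68 mm; this point is at mid height of the arm, 26 mm up.
- latch_tab (a point): Yellow round finger tab on the latch arm, 12 mm in diameter, standing 22 to 44 mm above the counter, 75 mm from the pivot; this point is on its axis, 34 mm up.
- black_tape: Bystander: roll of black tape lying flat, 55 mm wide, 19 mm high; origin under its centre.
- spare_bulb: Bystander: white lamp bulb standing on its face, 51 mm wide, 58 mm high; origin under its centre.
- lamp_box: Bystander: small printed lamp carton, 56 x 56 x 66 mm; origin under its centre.
- blue_screwdriver: Bystander: screwdriver with a blue grip lying flat, 182 mm long, 26 mm wide; origin under its middle.
- tape_measure: Bystander: black and orange tape measure lying on its side, 116 x 118 mm with its strap, 46 mm high; origin on its underside.
- red_tester: Bystander: red voltage tester lying flat, 150 mm long, 18 mm wide; origin on its underside.

How it is judged (in metres and radians):
On the way, in this order (a step that is already met when the one before it is completed fails the run):
1. the case has entered the gap between the runners, latch still open (x of screw_case in the frame of case_carrier between -0.04 and 0.06 m and y of screw_case in the frame of case_carrier between -0.006 and 0.01 m and angle between the y axis of screw_case and the x axis of case_carrier, either way round below 0.12 rad and value of joint swing_latch above 1 rad), for 0.05 s.
2. the case is fully home against the back rail (within 5 mm), latch still open (x of screw_case in the frame of case_carrier above 0.07 m and y of screw_case in the frame of case_carrier between -0.002 and 0.006 m and value of joint swing_latch above 0.6 rad), for 0.2 s.
3. the swing latch is shut across the end of the case (value of joint swing_latch below 0.12 rad), for 0.2 s.
At the end, for the whole second after the job is handed in: The case lies flat and at rest in the empty bay, between the runners and within 5 mm of the back rail, and the swing latch is shut (within 0.12 rad) (x of screw_case in the frame of case_carrier between 0.07 and 0.079 m and y of screw_case in the frame of case_carrier between -0.002 and 0.006 m and angle between the y axis of screw_case and the x axis of case_carrier, either way round below 0.06 rad and height (world z) of screw_case below 0.005 m and angle between screw_case's own z axis and vertical below 0.05 rad and linear speed of screw_case below 0.01 m/s and value of joint swing_latch below 0.12 rad); the robot touches nothing.
It fails at once if the case is lifted (more than 10 mm) or tipped (more than 0.15 rad) (height (world z) of screw_case above 0.01 m or angle between screw_case's own z axis and vertical above 0.15 rad).
It fails at once if the fingers press or squeeze the case with more than 25 N (contact force between the fingers and screw_case above 25 N).
It fails at once if a bystander is moved more than 20 mm (distance of any of black_tape, spare_bulb, lamp_box, blue_screwdriver, tape_measure, red_tester from where it was at the start of the episode above 0.02 m).
It also fails if it takes over 72 s, if anything falls off the work surface, if the arm or the gripper's body presses on something with over 40 N, if the wrist force passes 120 N, or if a joint passes its speed limit or range.

## Robot

A 6-joint arm with a two-finger parallel gripper is mounted at the origin on a cart in front of the work surface, level with it; the furniture and walls round the work are solid. World frame = base frame: x ahead of the robot, y to its left, z up, the work surface at z = 0. Lengths are in m, angles in degrees, forces in N, time in s.
With the tool pointing down it reaches from about 0.375 to 0.975 m from the base axis. Payload 3.8 kg.
Tool frame: the origin (TCP) lies between the finger pads; the fingertips stand 22 mm ahead of it and the grasp point (between the pads) lies 3 mm ahead of it; x points along the fingers, z is the direction in which the jaws open and shut, and the axes are right-handed (so a half turn about x gives the same grasp; the last joint's range is limited). The gripper opens to 88 mm and grips with 3 to 60 N. Pads are 18 mm wide; open, the fingers measure 123 mm over their backs; the gripper's body (75 mm by 187 mm) begins 45 mm behind the grasp point.
Start: joints at [67.099, 15.12, 91.902, -0, 72.978, -2.114], TCP at [0.24, 0.631, 0.261] pointing down, gripper open.
Joint ranges: [-150.88, 150.88], [-54.13, 125.18], [17.81, 147.31], [-75.09, 255.09], [0, 152.58], [-146.25, 146.25]. Speed limits (degrees/s): [147.25, 147.25, 180, 180, 180, 180].

## Interface

Orientations are given as a 3x3 rotation matrix whose columns are the frame's x, y, z axes.
In Python, from bench import readout, vision, bot gives the robot as it stands.
- The arm moves only by the shell command python3 -m inch 'ROWS' [FORCE]. ROWS is JSON, one flat list of numbers, 7 for each row, row after row: the shift along the world's x, y, z in units of 30 mm (1.0 is 30 mm), then the turn, a rotation vector about the world's x, y, z in units of 5 degrees (1.0 is 5 degrees), then the finger opening in mm, from 0 to 88.1. In form: [x, y, z, rx, ry, rz, fingers, x, y, z, rx, ry, rz, fingers, ...]. A call has 1 to 12 rows; each row shifts and turns the commanded pose from where the row before left it; what a row does not reach is not made up. A row lasts 1/12 s, in which the tool goes at most 41.7 mm and 7.16 degrees, less where a joint would pass 70% of its speed; a pose out of reach is approached as far as the arm can. A call is refused whole if a number of a shift passes 1 or a number of a turn 1, either way. A call with a gripper value outside its range is refused whole. The fingers move at their own pace and stop on an object; FORCE is the grip in N (left out, the last holds). Time passes only in rows, so rows that do not move let the fingers close. It gives the time, the measured TCP pose, the force and the opening at its end, in the units of the state.
- readout.state(): the state, without advancing time (a new reading comes with each control period).
- vision.grab_frame(name): name is "scene" or "top"; returns (picture, depth): 420x560x3 uint8, blue, green, red; 420x560 float32, m along the optical axis (not along the pixel's ray), 0 where there is no reading.
- vision.camera_model(name): a dict with "mtx" (3x3 intrinsics, pixels), "position" and "orientation" of the camera in the world. Camera axes: x right, y down, z forward; pixel columns grow to the right and rows downward; lengths in m; the calibration is good to about 2 mm. A picture is of the moment at which its call begins. camera_model takes no time and is no camera call.
- bot.sign_off(): hands the job in, once; it reports no verdict.
The state is a dict: "clock": time; "joint_pos": joint angles; "qvel": joint speeds; "joint_efforts": joint torques, N m; "position": TCP position; "orientation": TCP orientation; "ft_force": force on the tool from outside, world axes, zero at the start; "moment": the same for the moment, N m; "finger_gap": finger opening in m.
Only numpy, scipy, OpenCV 4.12 (cv2) and the standard library are available. Lean on these libraries where they do the work, as an engineer would, in place of code of your own. Each camera call takes 0.05 s, during which the arm holds its last target.

## Working session

There is one attempt and no reset: what is moved stays moved. The work goes in short steps, Python scripts to look and compute and a shell command to move; the robot and the scene stay as the last step left them, time stands still between calls to the robot, and variables do not carry over. Pictures are saved under pics/ and viewed, and the job is handed in when it is done.

```bash
ls; mkdir -p pics; python3 - <<'E'
from bench import readout, vision
import cv2
print(readout.state())
for n in("scene","top"):
    p,d=vision.grab_frame(n); cv2.imwrite(f"pics/{n}0.png",p)
    import numpy as np; np.save(f"pics/{n}0.npy",d)
    print(vision.camera_model(n))
E
```

```text
pics
{'clock': 0.0, 'joint_pos': array([ 6.70992521e+01,  1.51689127e+01,  9.19787586e+01,  3.74135748e-04,
        7.29770193e+01, -2.11378575e+00]), 'qvel': array([-0.04957057,  0.0715209 , -0.04141318, -0.0144791 ,  0.03593959,
       -0.04837234]), 'joint_efforts': array([ 8.04546266e-05, -5.02083707e+01, -3.56891406e+01,  7.28326058e-02,
        2.89051782e-02, -1.50673086e-04]), 'position': array([0.23929898, 0.63047243, 0.25941435]), 'orientation': array([[-8.52612613e-04, -9.34905740e-01,  3.54895097e-01],
       [-2.00229793e-03,  3.54896111e-01,  9.34903600e-01],
       [-9.99997632e-01,  8.65048835e-05, -2.17454873e-03]]), 'ft_force': array([ 0.37441013, -0.4545538 ,  0.24212255]), 'moment': array([-0.01319807, -0.03590698, -0.03781853]), 'finger_gap': 0.0879386513531534}
{'mtx': array([[472.32428495,   0.        , 284.45199852],
       [  0.        , 472.32428495, 209.02570985],
       [  0.        ,   0.        ,   1.        ]]), 'position': array([-0.17356946, -0.28984284,  1.27632767]), 'orientation': array([[ 0.47669052, -0.7368097 ,  0.47945554],
       [-0.87902656, -0.39403133,  0.26842432],
       [-0.00885714, -0.54940948, -0.8355063 ]])}
{'mtx': array([[444.86517096,   0.        , 284.96661562],
       [  0.        , 444.86517096, 206.72032185],
       [  0.        ,   0.        ,   1.        ]]), 'position': array([0.4354784 , 0.09406849, 1.4322821 ]), 'orientation': array([[ 0.01234514, -0.99691025,  0.07757289],
       [-0.99990241, -0.01281506, -0.00556285],
       [ 0.00653977, -0.07749664, -0.99697116]])}
```

View pics/scene0.png

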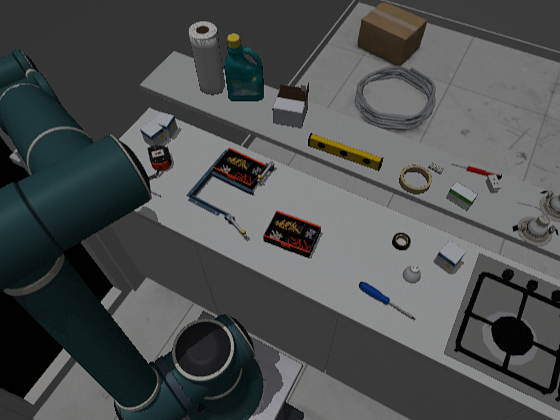

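View pics/top0.png

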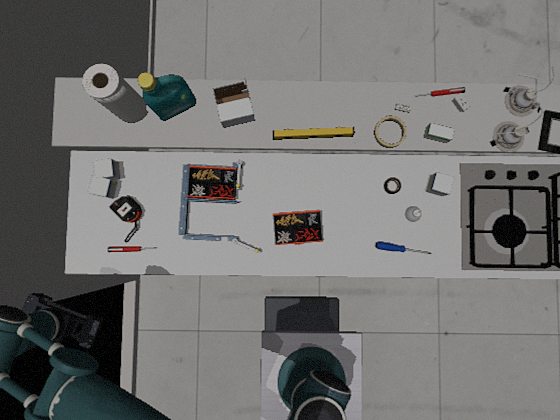

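```bash
cat > h.py <<'E'
import numpy as np, cv2
from bench import vision
def ray(n,u,v,z):
    m=vision.camera_model(n);K=m['mtx'];R=m['orientation'];p=m['position']
    d=R@np.linalg.solve(K,[u,v,1.]); return p+d*(z-p[2])/d[2]
def proj(n,P):
    m=vision.camera_model(n); c=m['orientation'].T@(np.asarray(P)-m['position']); q=m['mtx']@c; return q[:2]/q[2]
def crop(n,img,x0,y0,x1,y1,s,out):
    c=cv2.resize(img[y0:y1,x0:x1],None,fx=s,fy=s,interpolation=cv2.INTER_CUBIC)
    for x in range((x0+9)//10*10,x1,10):
        cv2.line(c,(int((x-x0+.5)*s),0),(int((x-x0+.5)*s),6 if x%50 else 14),(0,255,255),1)
    for y in range((y0+9)//10*10,y1,10):
        cv2.line(c,(0,int((y-y0+.5)*s)),(6 if y%50 else 14,int((y-y0+.5)*s)),(0,255,255),1)
    cv2.imwrite(out,c)
E
python3 - <<'E'
from h import *
a=cv2.imread('pics/top0.png'); crop('top',a,170,150,340,275,4.6,'pics/topc.png')
a=cv2.imread('pics/scene0.png'); crop('scene',a,180,140,335,255,5,'pics/scenec.png')
E
```

```text
(no output)
```

View pics/topc.png

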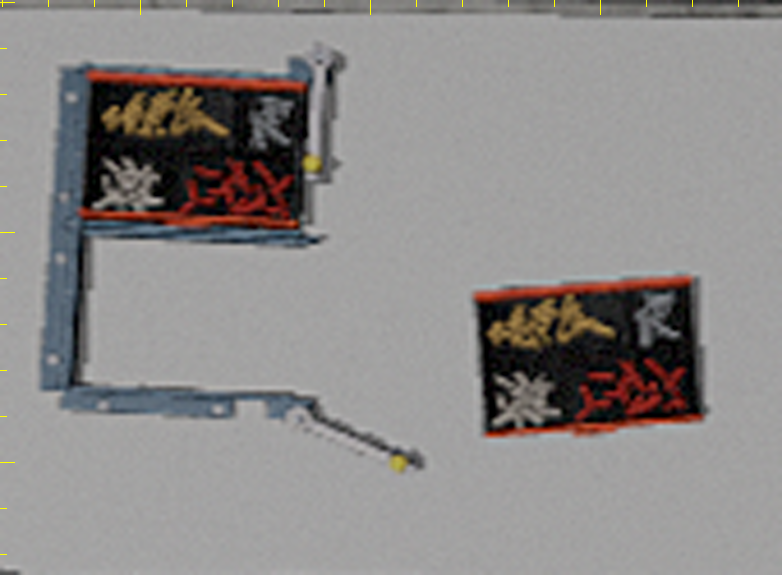

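View pics/scenec.png

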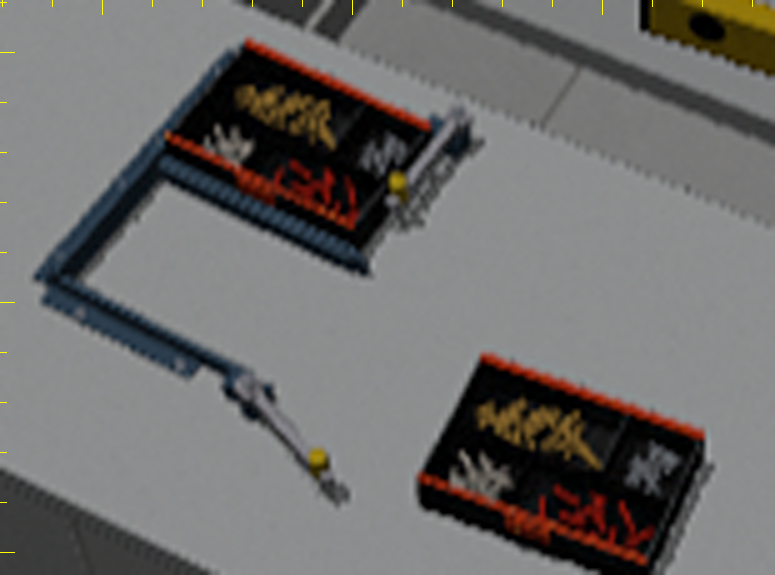

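```bash
python3 - <<'E'
from h import *
from scipy.optimize import least_squares
def px(X,Y): return 170+X/4.6-.5,150+Y/4.6-.5
c=[ray('top',*px(*q),.037)[:2] for q in [(475,293),(692,278),(704,417),(486,434)]]
c=np.array(c);print(c.round(4)); print('sides',[np.linalg.norm(c[i]-c[i-1]).round(4) for i in range(4)])
ctr=c.mean(0); d=(c[0]-c[1])+(c[3]-c[2]); print('case mid',ctr,'yaw of +y',np.degrees(np.arctan2(d[1],d[0])))
d/=np.linalg.norm(d); ex=np.array([d[1],-d[0]]); print('origin',ctr-.002*ex)
print('pivot',ray('top',*px(297,412),.033),'tab',ray('top',*px(398,463),.044))
for n,q,z in [('far in top',(90,233),.018),('far',(300,243),.018),('near',(80,388),.018),('near',(290,399),.018),('rail',(88,235),.026),('rail',(74,383),.026),
  ('other tab',(312,163),.044),('otherpiv',(320,55),.033)]: print(n,ray('top',*px(*q),z).round(4))
def ps(X,Y): return 180+X/5-.5,140+Y/5-.5
print('scene: pivot',ray('scene',*ps(247,383),.033),'tab',ray('scene',*ps(318,455),.044))
cs=np.array([ray('scene',*ps(*q),.037)[:2] for q in [(485,356),(704,434),(647,563),(421,479)]]);print(cs.round(4),cs.mean(0))
for n,q,z in [('far',(165,165),.018),('far',(365,255),.018),('otab',(398,178),.044)]: print(n,ray('scene',*ps(*q),z).round(4))
E
```

```text
[[ 0.5231  0.1244]
 [ 0.5353 -0.0238]
 [ 0.4406 -0.0326]
 [ 0.4273  0.1155]]
sides [np.float64(0.0963), np.float64(0.1487), np.float64(0.0951), np.float64(0.1487)]
case mid [0.48159092 0.04586443] yaw of +y 94.92190869953048
origin [0.47959829 0.04569283]
pivot [0.4406075  0.24456594 0.033     ] tab [0.40707911 0.17452837 0.044     ]
far in top [0.5626 0.3921 0.018 ]
far [0.5575 0.2466 0.018 ]
near [0.4553 0.3959 0.018 ]
near [0.4495 0.2512 0.018 ]
rail [0.5605 0.3918 0.026 ]
rail [0.4586 0.3984 0.026 ]
other tab [0.6102 0.2367 0.044 ]
otherpiv [0.6867 0.2339 0.033 ]
scene: pivot [0.43482687 0.25002643 0.033     ] tab [0.40585174 0.17955785 0.044     ]
[[ 0.5203  0.1273]
 [ 0.5337 -0.0188]
 [ 0.4376 -0.0283]
 [ 0.4242  0.1184]] [0.47895325 0.04964787]
far [0.5636 0.3981 0.018 ]
far [0.563  0.2413 0.018 ]
otab [0.6114 0.2429 0.044 ]
```

```bash
cat > ov.py <<'E'
from h import *
def overlay(n,img,O,th,box,s,out,case=None):
    x0,y0,x1,y1=box
    c=cv2.resize(img[y0:y1,x0:x1],None,fx=s,fy=s,interpolation=cv2.INTER_CUBIC)
    ex=np.array([np.cos(th),np.sin(th)]);ey=np.array([-ex[1],ex[0]])
    def P(x,y,z): 
        w=O+x*ex+y*ey; q=proj(n,[*w,z]); return tuple(int(round(v)) for v in ((q[0]-x0+.5)*s,(q[1]-y0+.5)*s))
    L=lambda a,b,col:cv2.line(c,P(*a),P(*b),col,1,cv2.LINE_AA)
    for y in(-.052,.052): L((0,y,.018),(.15,y,.018),(0,255,0))
    L((.15,-.052,.026),(.15,.052,.026),(0,255,0))
    cv2.circle(c,P(-.009,.068,.036),4,(255,0,255),1)
    for a in [(0,-.166),(0,-.062)]: L((*a,.037),(.15,a[1],.037),(255,255,0))
    if case is not None:
        o,t=case; e2=np.array([np.cos(t),np.sin(t)]);e1=np.array([e2[1],-e2[0]])
        pts=[]
        for a,b in [(-.048,-.075),(.052,-.075),(.052,.075),(-.048,.075)]:
            w=np.array(o)+a*e1+b*e2;q=proj(n,[*w,.037]);pts.append(((q[0]-x0+.5)*s,(q[1]-y0+.5)*s))
        cv2.polylines(c,[np.int32(np.round(pts))],True,(0,255,0),1,cv2.LINE_AA)
    cv2.imwrite(out,c)
E
python3 - <<'E'
from ov import *
O=np.array([.5089,.2511]);th=np.radians(88)
overlay('top',cv2.imread('pics/top0.png'),O,th,(170,150,340,275),4.6,'pics/ov1.png',([.4796,.0457],np.radians(94.9)))
overlay('scene',cv2.imread('pics/scene0.png'),O,th,(180,140,335,255),5,'pics/ov2.png',([.4796,.0457],np.radians(94.9)))
E
```

```text
(no output)
```

View pics/ov1.png

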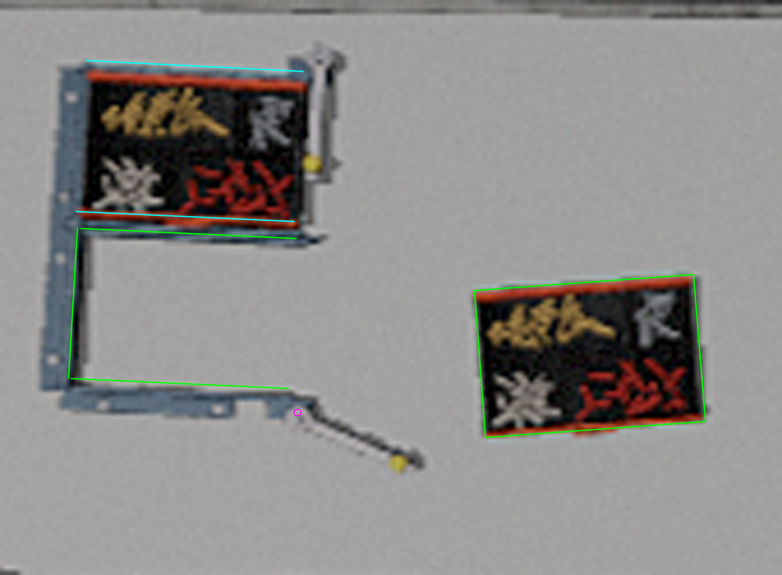

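View pics/ov2.png

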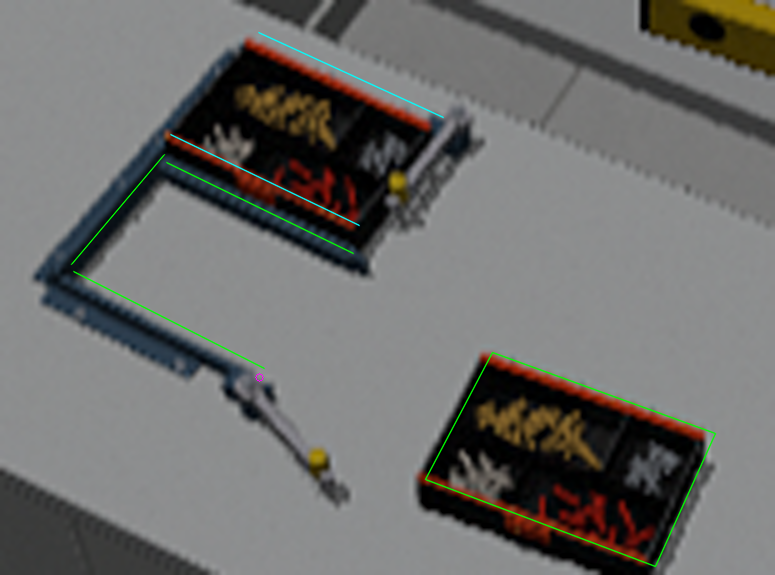

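```bash
python3 -m inch '[0.24,-1,0,0,0,0.19,80, 0.24,-1,0,0,0,0.19,80, 0.24,-1,0,0,0,0.19,80, 0.24,-1,0,0,0,0.19,80, 0.24,-1,0,0,0,0.19,80, 0.24,-1,0,0,0,0.19,80, 0.24,-1,0,0,0,0.19,80, 0.24,-1,0,0,0,0.19,80, 0.24,-1,0,0,0,0.19,80, 0.24,-1,0,0,0,0.19,80, 0.24,-1,0,0,0,0.19,80, 0.24,-1,0,0,0,0.19,80]'
python3 - <<'E'
from ov import *
O=np.array([.505,.247]);th=np.radians(88)
overlay('top',cv2.imread('pics/top0.png'),O,th,(170,150,340,275),4.6,'pics/ov3.png',([.4796,.0452],np.radians(94.9)))
E
```

```text
clock: 1.1
position: [0.3257, 0.2695, 0.2603]
orientation: [[-0.0, -0.987, 0.162], [-0.0, 0.162, 0.987], [-1.0, 0.0, -0.0]]
ft_force: [0.4, 0.4, 0.3]
finger_gap: 0.0798
```

View pics/ov3.png

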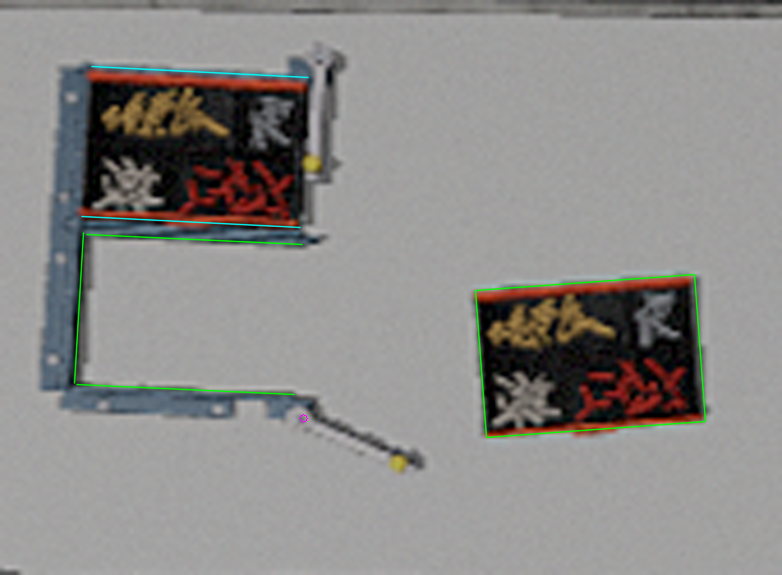

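```bash
python3 -m inch '[0.27,-0.93,0,0,0,0.18,80, 0.27,-0.93,0,0,0,0.18,80, 0.27,-0.93,0,0,0,0.18,80, 0.27,-0.93,0,0,0,0.18,80, 0.27,-0.93,0,0,0,0.18,80, 0.27,-0.93,0,0,0,0.18,80, 0.27,-0.93,0,0,0,0.18,80, 0.27,-0.93,0,0,0,0.18,80, 0,0,-0.9,0,0,0,80, 0,0,-0.9,0,0,0,80, 0,0,-0.9,0,0,0,80, 0,0,-0.9,0,0,0,80]'; python3 -m inch '[0,0,-0.9,0,0,0,80, 0,0,-0.9,0,0,0,80, 0,0,-0.9,0,0,0,80,0,0,0,0,0,0,80,0,0,0,0,0,0,80]'
```

```text
clock: 2.1
position: [0.3906, 0.0474, 0.1516]
orientation: [[0.001, -0.999, 0.039], [0.0, 0.039, 0.999], [-1.0, -0.001, 0.0]]
ft_force: [0.2, 0.4, -0.5]
finger_gap: 0.0803
clock: 2.52
position: [0.3888, 0.0478, 0.0704]
orientation: [[-0.005, -0.999, 0.038], [-0.0, 0.038, 0.999], [-1.0, 0.005, -0.0]]
ft_force: [-0.7, -0.8, -0.1]
finger_gap: 0.0803
```

```bash
python3 -m inch '[0,0,-0.6,0,0,0,80, 0,0,-0.6,0,0,0,80, 0,0,0,0,0,0,80, 0,0,0,0,0,0,80]'
python3 - <<'E'
from h import *
p,d=vision.grab_frame('top'); cv2.imwrite('pics/t1.png',p); crop('top',p,230,180,360,270,6,'pics/t1c.png')
E
```

```text
clock: 2.85
position: [0.3913, 0.0479, 0.0368]
orientation: [[0.0, -0.999, 0.038], [0.0, 0.038, 0.999], [-1.0, -0.0, 0.0]]
ft_force: [0.1, -1.1, -0.3]
finger_gap: 0.0803
```

View pics/t1c.png

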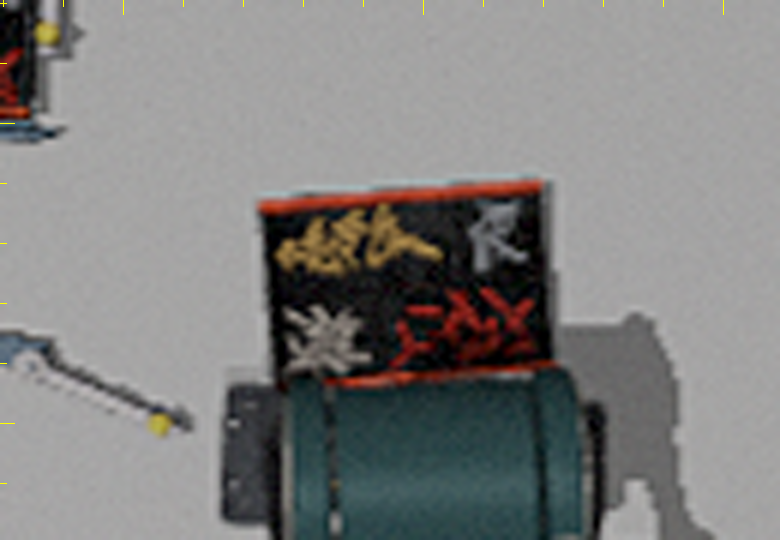

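```bash
python3 -m inch '[0.3,0,0,0,0,0,80, 0.3,0,0,0,0,0,80, 0.2,0,0,0,0,0,80, 0.15,0,0,0,0,0,80, 0.1,0,0,0,0,0,80, 0.1,0,0,0,0,0,80, 0.1,0,0,0,0,0,80, 0.1,0,0,0,0,0,80]'; python3 -m inch '[0.07,0,0,0,0,0,80, 0.07,0,0,0,0,0,80, 0,0,0,0,0,0,80]'
python3 - <<'E'
from h import *
p,d=vision.grab_frame('top'); cv2.imwrite('pics/t2.png',p); crop('top',p,230,180,360,270,6,'pics/t2c.png')
E
```

```text
clock: 3.57
position: [0.431, 0.0479, 0.0354]
orientation: [[-0.001, -0.999, 0.038], [0.0, 0.038, 0.999], [-1.0, 0.001, 0.0]]
ft_force: [-3.0, 1.5, 1.8]
finger_gap: 0.0803
clock: 3.82
position: [0.4358, 0.0477, 0.0356]
orientation: [[0.0, -0.999, 0.038], [-0.0, 0.038, 0.999], [-1.0, -0.0, -0.0]]
ft_force: [-0.6, 0.1, 0.1]
finger_gap: 0.08
```

View pics/t2c.png

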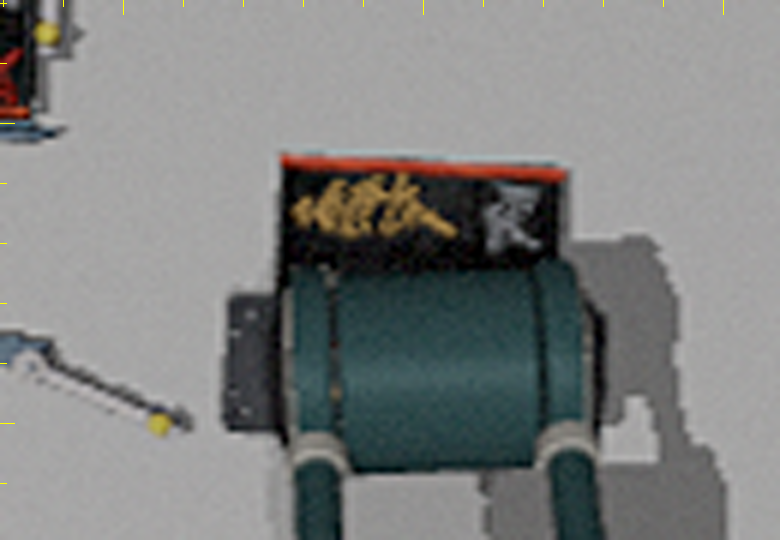

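```bash
python3 - <<'E'
from h import *
f=lambda X,Y:ray('top',230+X/6-.5,180+Y/6-.5,.037)[:2]
a,b=f(282,155),f(567,171);print(a,b,np.degrees(np.arctan2(*(a-b)[::-1])))
O=np.array([.5045,.247]);th=np.radians(88);ex=np.array([np.cos(th),np.sin(th)]);ey=np.array([-ex[1],ex[0]])
for q in(a,b):print((q-O)@ex,(q-O)@ey)
E
```

```text
[0.5480776 0.1129742] [ 0.54158321 -0.03659929] 87.51381422879095
-0.13242332277631824 -0.048228489380793015
-0.2821323445396194 -0.04695809662494157
```

```bash
python3 -m inch '[0.05,0,0,0,0,0,80, 0,0,0,0,0,0,80, -0.5,0,0,0,0,0,80, -0.7,0,0,0,0,0,80, 0,0,0.8,0,0,0,60, 0,0,1,0,0,0,40, 0,0,0.7,0,0,-1,40, 0.2,-0.3,0,0,0,-1,40, 0.2,-0.3,0,0,0,-1,40, 0.2,-0.3,0,0,0,-1,40, 0.2,-0.3,0,0,0,-1,40, 0.2,-0.3,0,0,0,-1,40]'; python3 -m inch '[0.3,-0.4,0,0,0,-1,40, 0.3,-0.4,0,0,0,-1,40, 0.3,-0.4,0,0,0,-1,40, 0.3,-0.4,0,0,0,-1,40, 0.2,-0.3,0,0,0,-1,40, 0.2,-0.3,0,0,0,-1,40, 0.2,0,0,0,0,-1,40, 0.2,0,0,0,0,-1,40, 0.2,0,0,0,0,-1,40, 0.1,0,0,0,0,-1,40, 0,0,0,0,0,-1,40, 0,0,0,0,0,-1,40]'
python3 - <<'E'
from h import *
from bench import readout
print(readout.state()['joint_pos'],readout.state()['position'])
p,d=vision.grab_frame('top'); cv2.imwrite('pics/t3.png',p); crop('top',p,170,160,340,270,4.6,'pics/t3c.png')
E
```

```text
clock: 4.87
position: [0.4323, 0.0023, 0.1113]
orientation: [[0.003, -0.844, 0.536], [-0.0, 0.536, 0.844], [-1.0, -0.003, 0.001]]
ft_force: [0.3, -0.1, -0.6]
finger_gap: 0.0402
clock: 5.87
position: [0.5012, -0.0635, 0.1111]
orientation: [[0.002, 0.043, 0.999], [-0.001, 0.999, -0.043], [-1.0, -0.0, 0.002]]
ft_force: [-0.7, 0.3, 0.2]
finger_gap: 0.0398
[-1.00364378e+01  5.09117918e+00  1.20718449e+02 -1.00869414e-02
  5.40451452e+01 -7.59427033e+00] [ 0.50120146 -0.06346313  0.1110915 ]
```

View pics/t3c.png

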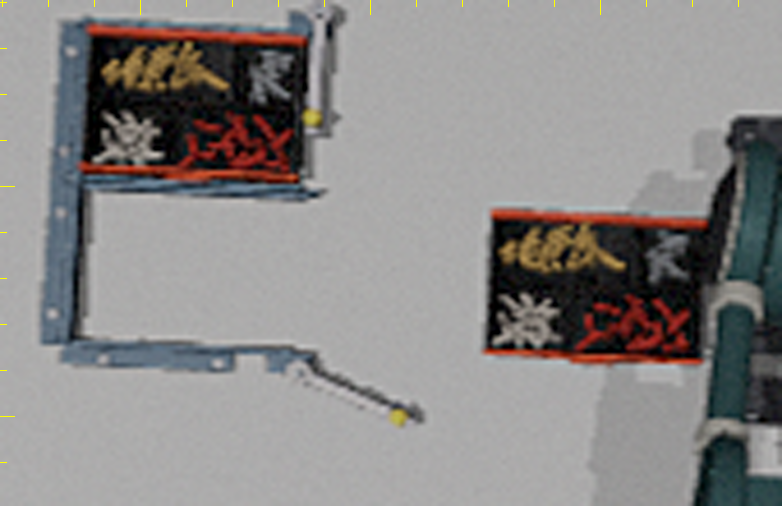

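```bash
python3 - <<'E'
from h import *
p=cv2.imread('pics/t3.png'); 
f=lambda X,Y,z:ray('top',170+X/4.6-.5,160+Y/4.6-.5,z)[:2]
print('bay',f(190,270.2,.018),'case',f(595,286.5,.037))
s=[f(*q,.037) for q in[(88,25),(305,39),(298,182),(82,170)]];print('stored',np.round(s,4),np.mean(s,0))
l=[f(*q,.037) for q in[(492,209),(706,222),(698,363),(485,352)]];print('loose',np.round(l,4),np.mean(l,0))
for q in(s,l):
  e=q[0]-q[1]+q[3]-q[2];print(np.degrees(np.arctan2(e[1],e[0])))
crop('t',p,180,190,250,245,11,'pics/t3d.png')
E
```

```text
bay [0.50576635 0.32146443] case [0.49719389 0.04213671]
stored [[0.6727 0.3928]
 [0.665  0.2434]
 [0.5662 0.2461]
 [0.5725 0.3939]] [0.61910515 0.31905426]
loose [[ 0.5493  0.1131]
 [ 0.5423 -0.0334]
 [ 0.446  -0.0285]
 [ 0.4517  0.1165]] [0.49732672 0.04195221]
87.2933943332365
87.5044010396468
```

View pics/t3d.png

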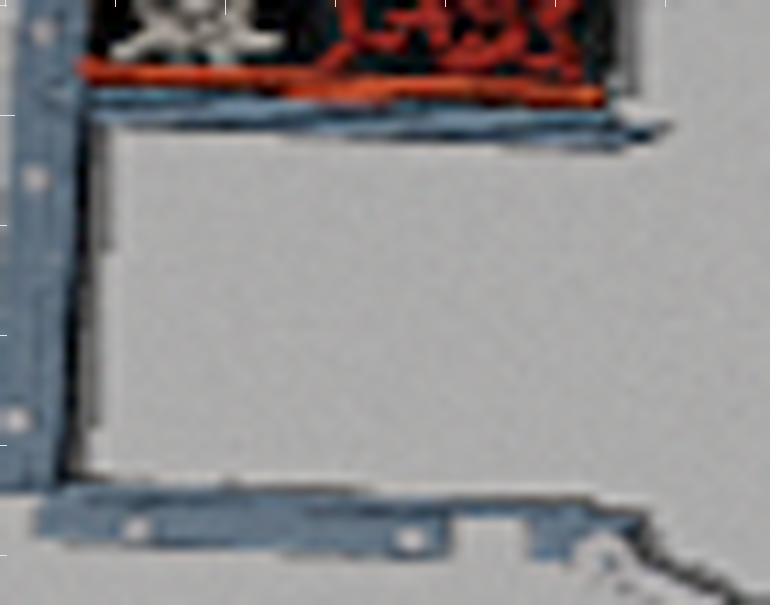

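```bash
python3 -m inch '[-0.24,0,-0.5,0,0,0,40, 0,0,-0.8,0,0,0,40, 0,0,-0.8,0,0,0,40, 0,0,-0.4,0,0,0,40, 0,0.3,0,0,0,0,40, 0,0.25,0,0,0,0,40, 0,0.1,0,0,0,0,40, 0,0.1,0,0,0,0,40, 0,0.1,0,0,0,0,40, 0,0.1,0,0,0,0,40]'
python3 -m inch '[0,0.15,0,0,0,0,40, 0,0.2,0,0,0,0,40, 0,0.2,0,0,0,0,40, 0,0.2,0,0,0,0,40, 0,0.2,0,0,0,0,40, 0,0.2,0,0,0,0,40, 0,0.2,0,0,0,0,40, 0,0.2,0,0,0,0,40, 0.01,0.2,0,0,0,0,40, 0.01,0.2,0,0,0,0,40, 0.01,0.1,0,0,0,0,40, 0,0,0,0,0,0,40]'
```

```text
clock: 6.75
position: [0.494, -0.0348, 0.037]
orientation: [[0.003, 0.037, 0.999], [-0.001, 0.999, -0.037], [-1.0, -0.001, 0.003]]
ft_force: [0.6, -4.0, 2.5]
finger_gap: 0.0401
clock: 7.75
position: [0.494, 0.0276, 0.036]
orientation: [[0.001, 0.038, 0.999], [0.001, 0.999, -0.038], [-1.0, 0.001, 0.001]]
ft_force: [0.7, -1.2, 0.2]
finger_gap: 0.0399
```

```bash
python3 - <<'E'
from h import *
p,d=vision.grab_frame('top'); cv2.imwrite('pics/t4.png',p); crop('top',p,170,180,310,260,5.6,'pics/t4c.png')
E
```

```text
(no output)
```

View pics/t4c.png

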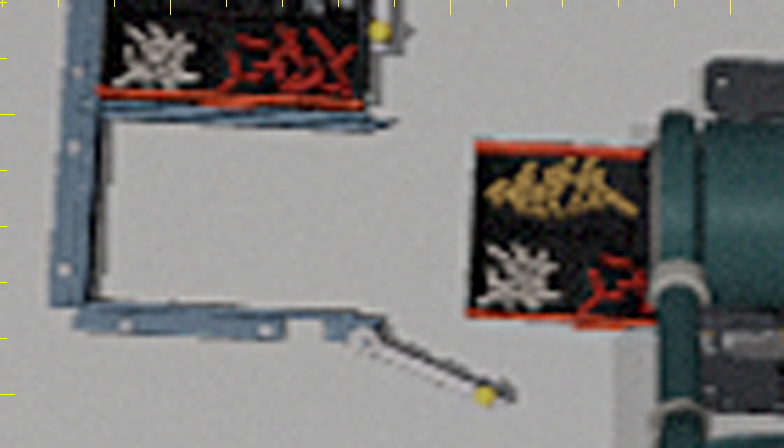

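```bash
python3 - <<'E'
from h import *
f=lambda X,Y,z:ray('top',170+X/5.6-.5,180+Y/5.6-.5,z)[:2]
c=f(470.5,228.5,.037); print('lead mid',c)
b0=np.array([.5064,.3215]);
for t in(87.3,87.6,88):
  th=np.radians(t);ex=np.array([np.cos(th),np.sin(th)]);ey=np.array([-ex[1],ex[0]]);print(t,(c-b0)@ex,(c-b0)@ey)
e=f(474,139,.037)-f(645,149,.037);print(np.degrees(np.arctan2(e[1],e[0])))
e=f(467,318,.037)-f(655,327,.037);print(np.degrees(np.arctan2(e[1],e[0])))
print('near',f(100,303.5,.018),f(350,312,.018),'far',f(105,116,.018),f(360,128,.018))
E
```

```text
lead mid [0.50003862 0.18440563]
87.3 -0.1372418428528715 -0.00010371473144135276
87.6 -0.1372405046222296 0.0006148800155895149
88 -0.13723286753049982 0.0015729767175886502
87.3797193855206
87.97611402935757
near [0.45579894 0.39445167] [0.4527567  0.25298004] far [0.56235984 0.39473428] [0.55737805 0.24954553]
```

```bash
python3 -m inch '[0.007,0.17,0,0,0,0,40, 0.007,0.17,0,0,0,0,40, 0.007,0.17,0,0,0,0,40, 0.007,0.17,0,0,0,0,40, 0.007,0.17,0,0,0,0,40, 0.007,0.17,0,0,0,0,40, 0.007,0.17,0,0,0,0,40, 0.007,0.17,0,0,0,0,40, 0.007,0.17,0,0,0,0,40, 0.007,0.17,0,0,0,0,40]'
python3 -m inch '[0.005,0.12,0,0,0,0,40, 0.005,0.12,0,0,0,0,40, 0.005,0.12,0,0,0,0,40, 0.005,0.12,0,0,0,0,40, 0.005,0.12,0,0,0,0,40, 0.005,0.12,0,0,0,0,40]'
python3 - <<'E'
from h import *
p,d=vision.grab_frame('top'); cv2.imwrite('pics/t5.png',p); crop('top',p,170,180,310,260,5.6,'pics/t5c.png')
E
```

```text
clock: 8.63
position: [0.4955, 0.0785, 0.0355]
orientation: [[-0.0, 0.038, 0.999], [0.0, 0.999, -0.038], [-1.0, 0.0, -0.0]]
ft_force: [-0.9, -2.7, 0.9]
finger_gap: 0.0399
clock: 9.13
position: [0.4965, 0.0999, 0.0355]
orientation: [[-0.0, 0.038, 0.999], [0.0, 0.999, -0.038], [-1.0, 0.0, -0.0]]
ft_force: [-0.4, -1.1, -0.9]
finger_gap: 0.0401
```

View pics/t5c.png

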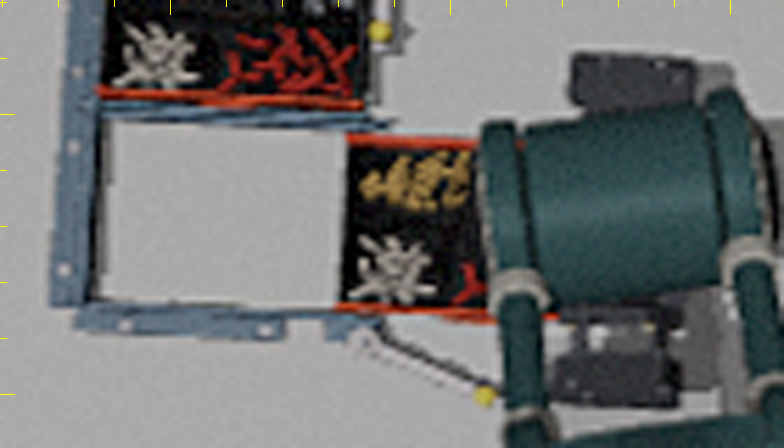

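```bash
python3 -m inch '[0.005,0.12,0,0,0,0,40, 0.005,0.12,0,0,0,0,40, 0.005,0.12,0,0,0,0,40, 0.005,0.12,0,0,0,0,40, 0.005,0.12,0,0,0,0,40, 0.005,0.12,0,0,0,0,40]'
python3 -m inch '[0.005,0.12,0,0,0,0,40, 0.005,0.12,0,0,0,0,40, 0.005,0.12,0,0,0,0,40, 0.005,0.12,0,0,0,0,40, 0.005,0.12,0,0,0,0,40, 0.005,0.12,0,0,0,0,40]'
python3 -m inch '[0.005,0.12,0,0,0,0,40, 0.005,0.12,0,0,0,0,40, 0.005,0.12,0,0,0,0,40, 0.005,0.12,0,0,0,0,40, 0.005,0.12,0,0,0,0,40, 0.005,0.12,0,0,0,0,40]'
python3 - <<'E'
from h import *
p,d=vision.grab_frame('top'); cv2.imwrite('pics/t6.png',p); crop('top',p,170,180,310,260,5.6,'pics/t6c.png')
E
```

```text
clock: 9.68
position: [0.4975, 0.1214, 0.0357]
orientation: [[-0.0, 0.038, 0.999], [0.0, 0.999, -0.038], [-1.0, 0.0, -0.0]]
ft_force: [0.9, -1.7, -2.0]
finger_gap: 0.0403
clock: 10.18
position: [0.4984, 0.143, 0.0357]
orientation: [[-0.0, 0.038, 0.999], [-0.0, 0.999, -0.038], [-1.0, -0.0, -0.0]]
ft_force: [0.4, -1.6, -0.7]
finger_gap: 0.0399
clock: 10.68
position: [0.4993, 0.1646, 0.0357]
orientation: [[-0.0, 0.038, 0.999], [-0.0, 0.999, -0.038], [-1.0, -0.0, -0.0]]
ft_force: [0.7, -1.5, -1.0]
finger_gap: 0.0401
```

View pics/t6c.png

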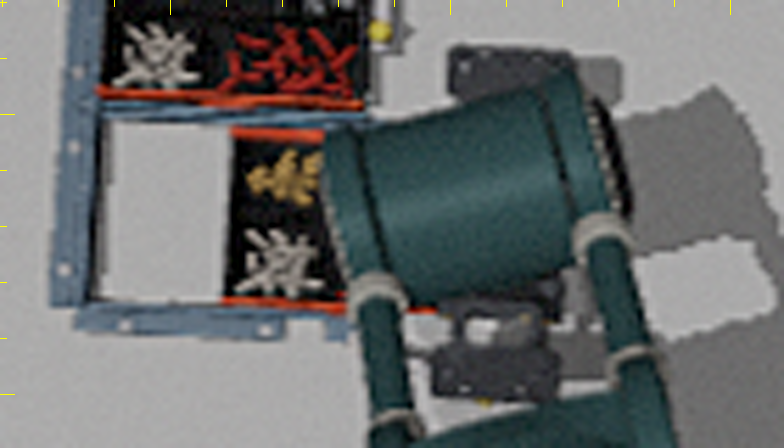

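```bash
python3 -m inch '[0.005,0.12,0,0,0,0,40, 0.005,0.12,0,0,0,0,40, 0.005,0.12,0,0,0,0,40, 0.005,0.12,0,0,0,0,40, 0.005,0.12,0,0,0,0,40, 0.005,0.12,0,0,0,0,40]'
python3 -m inch '[0.005,0.12,0,0,0,0,40, 0.005,0.12,0,0,0,0,40, 0.005,0.12,0,0,0,0,40, 0.005,0.12,0,0,0,0,40, 0.005,0.12,0,0,0,0,40, 0.005,0.12,0,0,0,0,40]'
python3 -m inch '[0.005,0.1,0,0,0,0,40, 0.005,0.1,0,0,0,0,40, 0.005,0.1,0,0,0,0,40, 0.002,0.05,0,0,0,0,40, 0,0,0,0,0,0,40]'
python3 - <<'E'
from h import *
p,d=vision.grab_frame('top'); cv2.imwrite('pics/t7.png',p); crop('top',p,170,180,310,260,5.6,'pics/t7c.png')
E
```

```text
clock: 11.23
position: [0.5004, 0.1862, 0.0358]
orientation: [[0.0, 0.038, 0.999], [-0.0, 0.999, -0.038], [-1.0, -0.0, 0.0]]
ft_force: [0.3, -3.1, 1.3]
finger_gap: 0.0402
clock: 11.73
position: [0.5012, 0.2078, 0.0358]
orientation: [[0.0, 0.038, 0.999], [-0.0, 0.999, -0.038], [-1.0, -0.0, 0.0]]
ft_force: [-0.3, -3.4, 2.3]
finger_gap: 0.0396
clock: 12.15
position: [0.5018, 0.2185, 0.0357]
orientation: [[0.0, 0.038, 0.999], [0.001, 0.999, -0.038], [-1.0, 0.001, 0.0]]
ft_force: [0.2, -1.4, 1.1]
finger_gap: 0.0395
```

View pics/t7c.png

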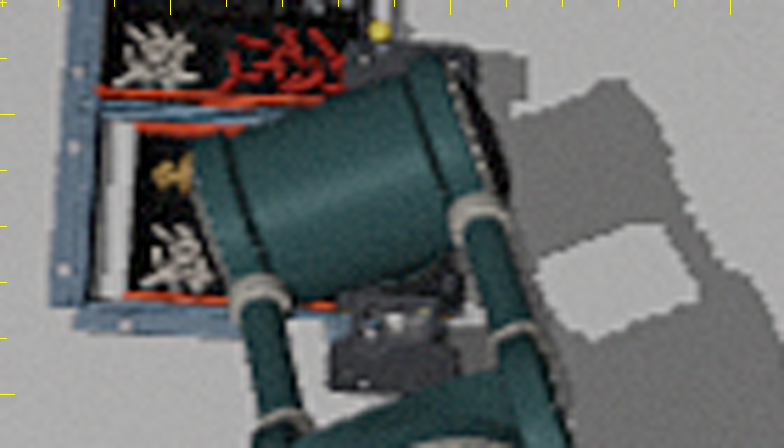

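```bash
python3 -m inch '[0.003,0.08,0,0,0,0,40, 0.003,0.08,0,0,0,0,40, 0.003,0.08,0,0,0,0,40, 0.003,0.08,0,0,0,0,40, 0.003,0.08,0,0,0,0,40, 0,0.03,0,0,0,0,40]'
python3 -m inch '[0,0.03,0,0,0,0,40, 0,0.03,0,0,0,0,40]'
python3 -m inch '[0,0.03,0,0,0,0,40, 0,0,0,0,0,0,40]'
```

```text
clock: 12.7
position: [0.5021, 0.2312, 0.0357]
orientation: [[-0.0, 0.038, 0.999], [0.0, 0.999, -0.038], [-1.0, 0.0, -0.0]]
ft_force: [0.5, -2.6, 2.1]
finger_gap: 0.04
clock: 12.87
position: [0.5021, 0.2328, 0.0357]
orientation: [[-0.0, 0.038, 0.999], [-0.0, 0.999, -0.038], [-1.0, -0.0, -0.0]]
ft_force: [0.3, -2.9, 1.9]
finger_gap: 0.0401
clock: 13.03
position: [0.5021, 0.2338, 0.0357]
orientation: [[-0.0, 0.038, 0.999], [0.0, 0.999, -0.038], [-1.0, 0.0, -0.0]]
ft_force: [0.2, -1.5, 1.7]
finger_gap: 0.0401
```

```bash
for i in 1 2; do python3 -m inch '[0,0.03,0,0,0,0,40, 0,0.03,0,0,0,0,40]'; done
python3 - <<'E'
from h import *
p,d=vision.grab_frame('top'); cv2.imwrite('pics/t8.png',p); crop('top',p,175,195,245,245,11,'pics/t8c.png')
E
```

```text
clock: 13.2
position: [0.5021, 0.2354, 0.0357]
orientation: [[-0.0, 0.038, 0.999], [-0.0, 0.999, -0.038], [-1.0, -0.0, -0.0]]
ft_force: [-0.2, -3.1, 0.6]
finger_gap: 0.0402
clock: 13.37
position: [0.5021, 0.2372, 0.0357]
orientation: [[-0.0, 0.038, 0.999], [0.0, 0.999, -0.038], [-1.0, 0.0, -0.0]]
ft_force: [-0.4, -2.3, 1.4]
finger_gap: 0.0397
```

View pics/t8c.png

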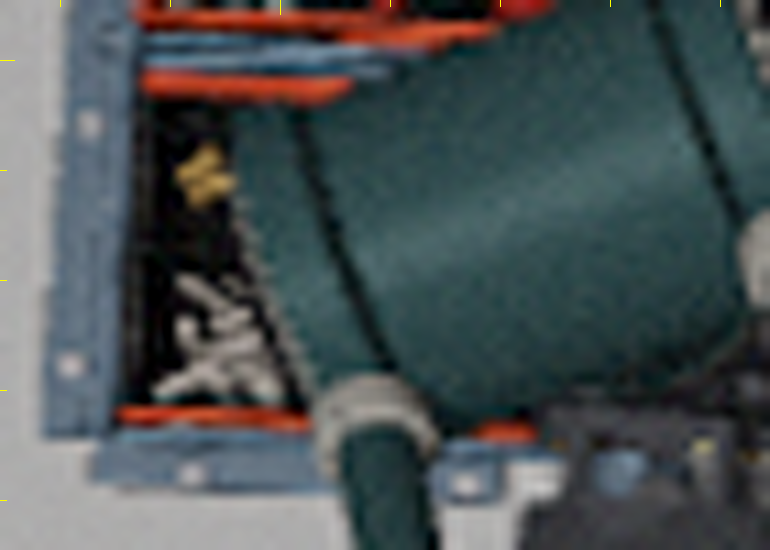

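```bash
for i in 1 2 3; do python3 -m inch '[0,0.03,0,0,0,0,40, 0,0.0,0,0,0,0,40]' | grep -E "posi|ft_"; done
```

```text
position: [0.5021, 0.2383, 0.0357]
ft_force: [-0.4, -2.6, 0.7]
position: [0.502, 0.2391, 0.0356]
ft_force: [0.5, -1.9, 1.3]
position: [0.5021, 0.24, 0.0357]
ft_force: [0.2, -2.0, 0.2]
```

```bash
for i in 1 2 ; do python3 -m inch '[0,0.03,0,0,0,0,40, 0,0.0,0,0,0,0,40]' | grep -E "posi|ft_"; done
```

```text
position: [0.5021, 0.2409, 0.0357]
ft_force: [-0.7, -2.2, -0.0]
position: [0.5021, 0.2418, 0.0357]
ft_force: [0.1, -3.0, 0.9]
```

```bash
python3 - <<'E'
from h import *
p,d=vision.grab_frame('top'); crop('top',p,175,195,245,245,11,'pics/t9c.png')
p,d=vision.grab_frame('scene'); crop('top',p,180,140,310,230,6,'pics/s9c.png')
E
```

```text
(no output)
```

View pics/t9c.png

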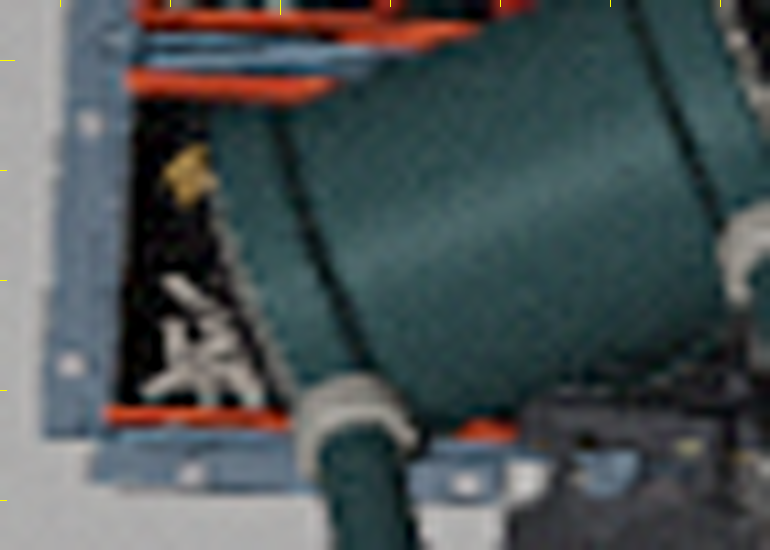

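View pics/s9c.png

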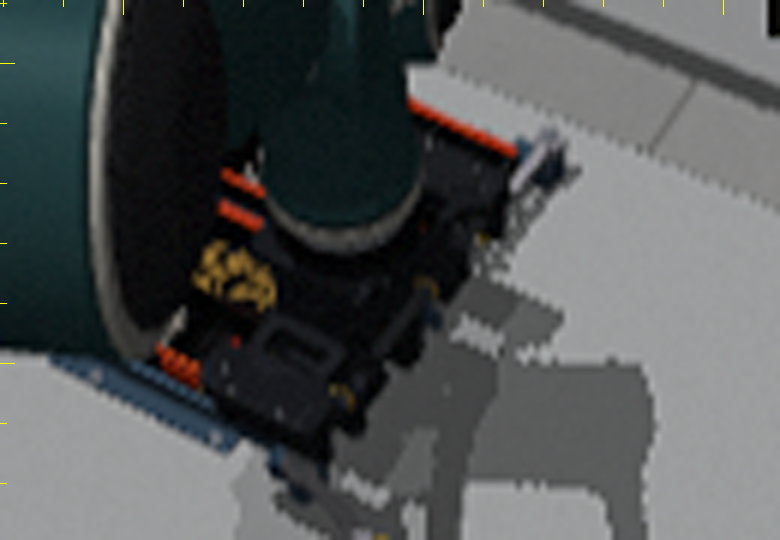

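```bash
for i in 1 2 ; do python3 -m inch '[0,0.02,0,0,0,0,40, 0,0.0,0,0,0,0,40]' | grep -E "posi|ft_"; done
```

```text
position: [0.5021, 0.2421, 0.0357]
ft_force: [-0.4, -2.9, 1.1]
position: [0.5021, 0.2421, 0.0357]
ft_force: [0.6, -5.9, 0.9]
```

```bash
python3 -m inch '[0,-0.3,0,0,0,0,40, 0,-0.9,0,0,0,0,20, 0,-1,0,0,0,0,0, 0,0,1,0,0,0,0, 0,0,1,0,0,0,0, -0.9,0,0,0,0,0,0, -0.9,0,0,0,0,0,0, -0.9,0,0,0,0,0,0, -0.9,0,0,0,0,0,0, -0.9,0,0,0,0,0,0, 0,0,0,0,0,0,0]'
python3 - <<'E'
from h import *
p,d=vision.grab_frame('top'); crop('top',p,170,180,310,260,5.6,'pics/t10c.png')
p,d=vision.grab_frame('scene'); crop('top',p,180,140,310,230,6,'pics/s10c.png')
E
```

```text
clock: 15.6
position: [0.3617, 0.1759, 0.0943]
orientation: [[-0.005, 0.037, 0.999], [-0.001, 0.999, -0.037], [-1.0, -0.001, -0.005]]
ft_force: [-0.0, -0.5, 0.2]
finger_gap: 0.0005
```

View pics/t10c.png

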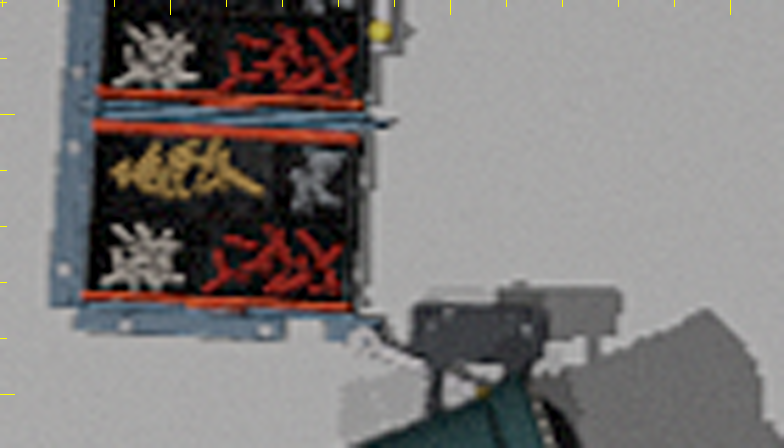

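View pics/s10c.png

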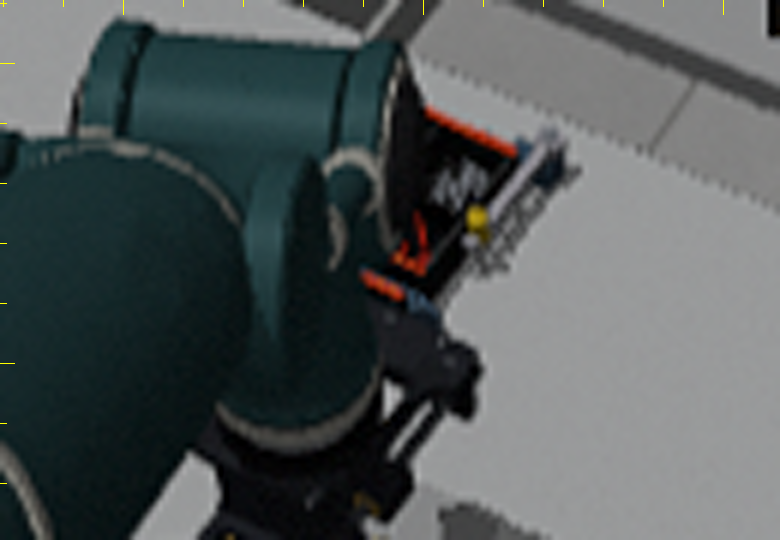

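```bash
python3 -m inch '[0,0,-0.7,0,0,0,0, 0,0,-0.6,0,0,0,0, 0,0,0,0,0,0,0, 0.25,-0.05,0,0,0,0,0, 0.25,-0.05,0,0,0,0,0, 0.25,0,0,0,0,0,0]'
python3 -m inch '[0.2,0,0,0,0,0,0, 0.2,0,0,0,0,0,0, 0.2,0,0,0,0,0,0, 0.2,0,0,0,0,0,0, 0.2,0,0,0,0,0,0, 0.2,0,0,0,0,0,0]'
python3 - <<'E'
from h import *
p,d=vision.grab_frame('top'); crop('top',p,170,180,310,260,5.6,'pics/t11c.png')
p,d=vision.grab_frame('scene'); crop('top',p,180,140,310,230,6,'pics/s11c.png')
E
```

```text
clock: 16.2
position: [0.3917, 0.1739, 0.0578]
orientation: [[0.002, 0.038, 0.999], [0.0, 0.999, -0.038], [-1.0, 0.001, 0.002]]
ft_force: [-1.7, -1.0, -0.2]
finger_gap: 0.0005
clock: 16.7
position: [0.4263, 0.1739, 0.0568]
orientation: [[0.0, 0.038, 0.999], [0.0, 0.999, -0.038], [-1.0, 0.0, 0.0]]
ft_force: [-1.0, 0.2, 1.6]
finger_gap: 0.0008
```

View pics/t11c.png

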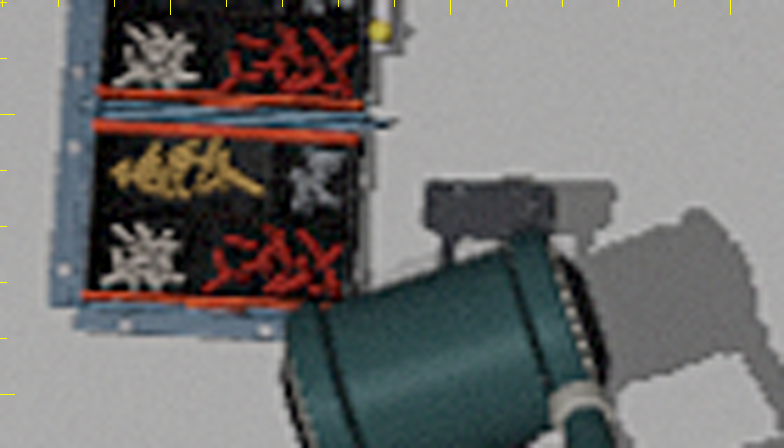

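View pics/s11c.png

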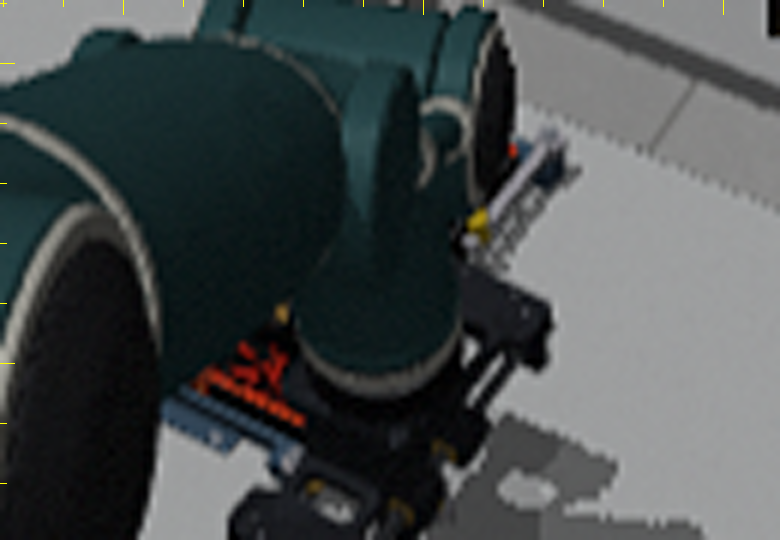

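```bash
python3 -m inch '[0.2,0.02,0,0,0,0,0, 0.2,0.02,0,0,0,0,0, 0.2,0.03,0,0,0,0,0, 0.2,0.03,0,0,0,0,0, 0.2,0,0,0,0,0,0]'
python3 -m inch '[-0.5,0,0,0,0,0,0, 0,-1,0,0,0,0,0, 0,-1,0,0,0,0,0, 0,0,0,0,0,0,0]'
python3 - <<'E'
from h import *
p,d=vision.grab_frame('top'); crop('top',p,170,180,310,260,5.6,'pics/t12c.png')
p,d=vision.grab_frame('scene'); crop('top',p,180,140,310,230,6,'pics/s12c.png')
E
```

```text
clock: 17.22
position: [0.456, 0.1772, 0.0566]
orientation: [[-0.0, 0.038, 0.999], [0.0, 0.999, -0.038], [-1.0, 0.0, -0.0]]
ft_force: [-1.5, 2.0, 0.2]
finger_gap: 0.0006
clock: 17.55
position: [0.4406, 0.1139, 0.0565]
orientation: [[-0.0, 0.039, 0.999], [-0.002, 0.999, -0.039], [-1.0, -0.002, -0.0]]
ft_force: [0.5, 0.2, -0.1]
finger_gap: 0.0003
```

View pics/t12c.png

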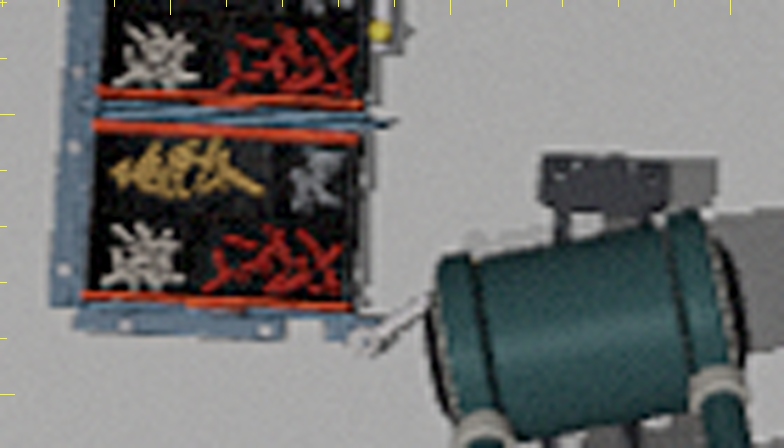

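View pics/s12c.png

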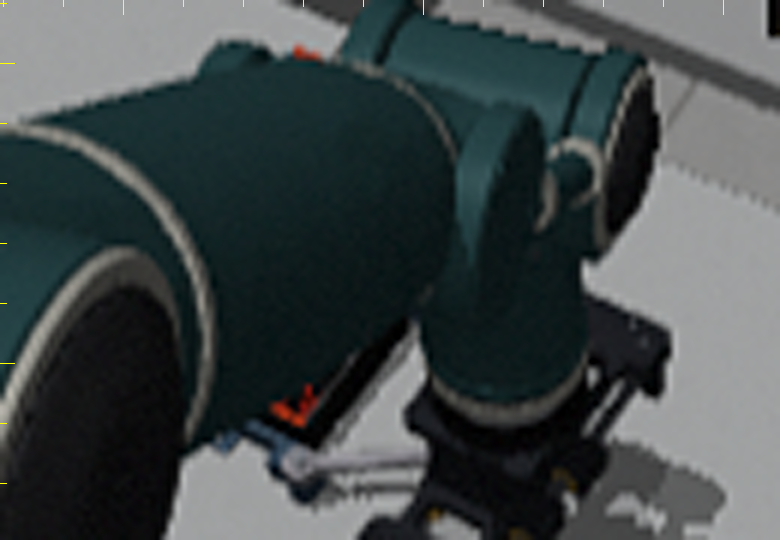

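```bash
python3 -m inch '[0.9,0,0,0,0,0,0, 0.75,0,0,0,0,0,0, 0,0.6,0,0,0,0,0, 0,0.5,0,0,0,0,0, 0,0.3,0,0,0,0,0, 0,0.2,0,0,0,0,0, 0.04,0.2,0,0,0,0,0, 0.05,0.2,0,0,0,0,0, 0.05,0.2,0,0,0,0,0, 0.05,0.2,0,0,0,0,0, 0.05,0.2,0,0,0,0,0, 0.05,0.2,0,0,0,0,0]'
python3 -m inch '[0.03,0.15,0,0,0,0,0, 0.02,0.15,0,0,0,0,0, 0.02,0.15,0,0,0,0,0, 0,0.1,0,0,0,0,0]'
python3 - <<'E'
from h import *
p,d=vision.grab_frame('top'); crop('top',p,170,180,310,260,5.6,'pics/t13c.png')
p,d=vision.grab_frame('scene'); crop('top',p,180,140,310,230,6,'pics/s13c.png')
E
```

```text
clock: 18.65
position: [0.5066, 0.1988, 0.0591]
orientation: [[0.015, 0.038, 0.999], [-0.002, 0.999, -0.038], [-1.0, -0.001, 0.015]]
ft_force: [2.3, -1.9, 0.1]
finger_gap: 0.0002
clock: 18.98
position: [0.5024, 0.2181, 0.0574]
orientation: [[0.003, 0.037, 0.999], [0.001, 0.999, -0.037], [-1.0, 0.001, 0.003]]
ft_force: [0.7, -0.7, -0.2]
finger_gap: -0.0001
```

View pics/t13c.png

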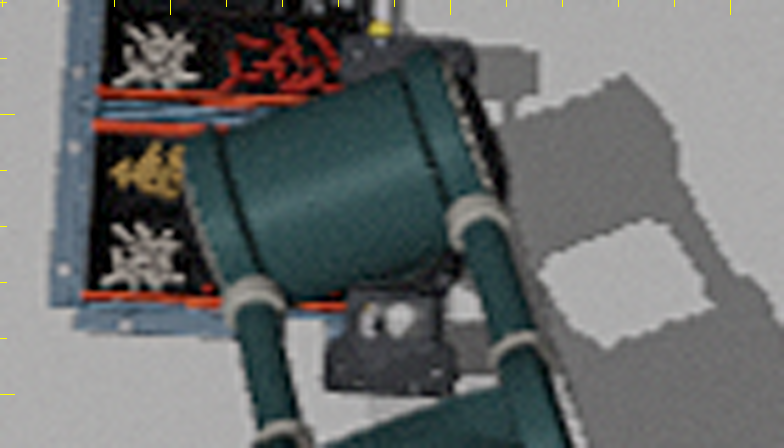

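View pics/s13c.png

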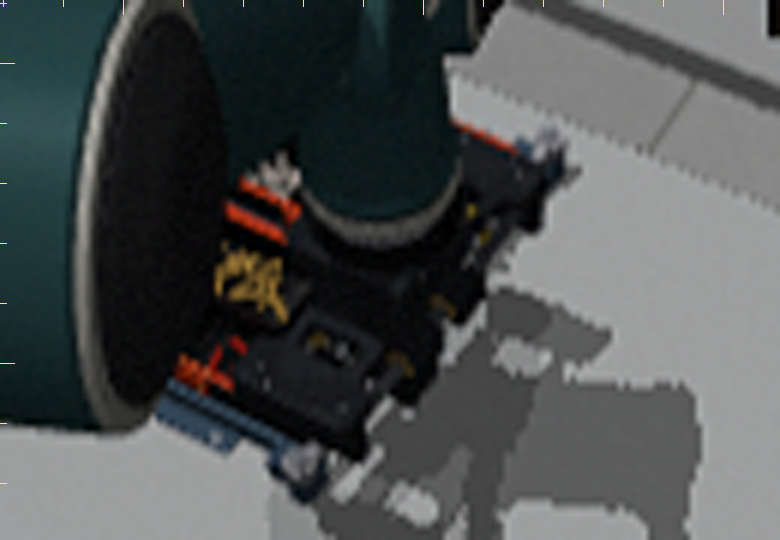

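```bash
for i in 1 2 3 4; do python3 -m inch '[0,0.05,0,0,0,0,0, 0,0.04,0,0,0,0,0]' | grep -E "posi|ft_"; done
```

```text
position: [0.4998, 0.2201, 0.0562]
ft_force: [0.4, -0.6, -0.3]
position: [0.5002, 0.2227, 0.0563]
ft_force: [0.2, -0.6, -1.3]
position: [0.5006, 0.2255, 0.0565]
ft_force: [0.8, -0.8, -0.8]
position: [0.5008, 0.2276, 0.0566]
ft_force: [1.2, -6.2, 0.7]
```

```bash
python3 -m inch '[0,0.02,0,0,0,0,0, 0,0,0,0,0,0,0, 0,0,0,0,0,0,0]'; python3 -m inch '[0,-0.3,0,0,0,0,0, 0,-0.8,0,0,0,0,0, 0,-0.8,0.3,0,0,0,0, 0,0,1,0,0,0,0, 0,0,1,0,0,0,0, 0,-1,1,0,0,0,0, 0,-1,1,0,0,0,0, 0,-1,0,0,0,0,0, 0,-1,0,0,0,0,0, 0,-1,0,0,0,0,0, 0,-1,0,0,0,0,0, 0,0,0,0,0,0,0]'
python3 - <<'E'
from h import *
p,d=vision.grab_frame('top'); cv2.imwrite('pics/t14.png',p); crop('top',p,170,180,310,260,5.6,'pics/t14c.png')
p,d=vision.grab_frame('scene'); crop('top',p,180,140,310,230,6,'pics/s14c.png')
E
```

```text
clock: 20.0
position: [0.5008, 0.2276, 0.0565]
orientation: [[-0.001, 0.038, 0.999], [-0.002, 0.999, -0.038], [-1.0, -0.002, -0.001]]
ft_force: [0.3, -5.3, 1.1]
finger_gap: 0.0004
clock: 21.0
position: [0.5009, -0.0113, 0.1851]
orientation: [[0.001, 0.042, 0.999], [-0.002, 0.999, -0.042], [-1.0, -0.002, 0.001]]
ft_force: [0.5, -0.6, 0.1]
finger_gap: 0.0001
```

View pics/t14c.png

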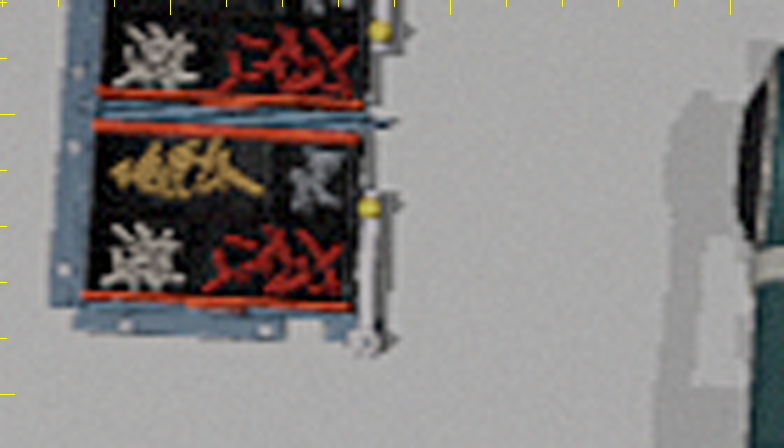

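View pics/s14c.png

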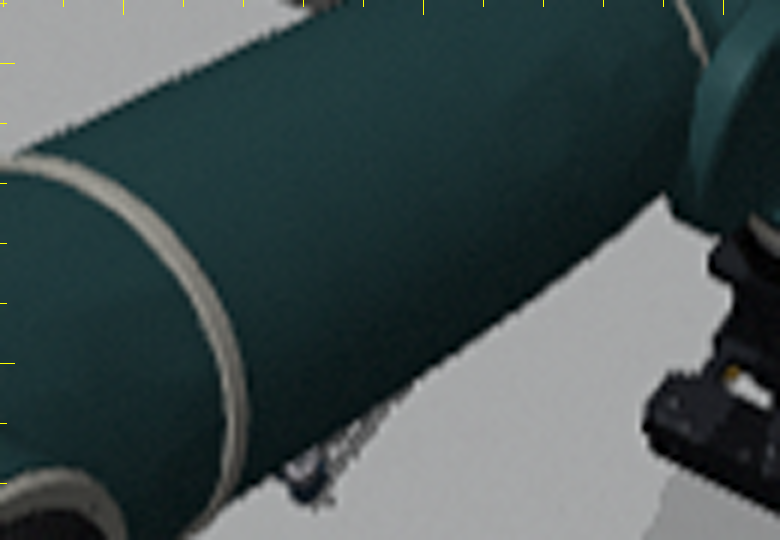

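View pics/t14.png

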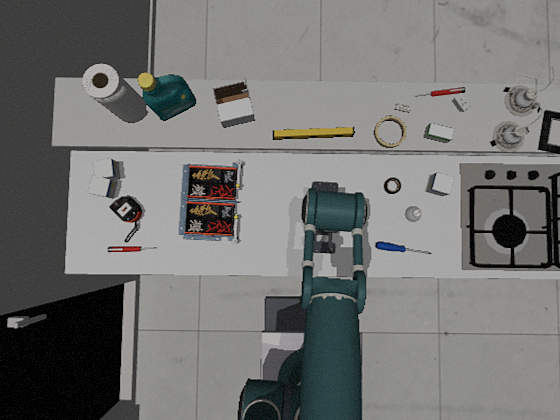

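```bash
python3 -c "
from bench import bot;print(bot.sign_off())"
```

```text
the job is handed in; nothing more can be done
None
```

The case is in the bay against the back rail with the swing latch shut across its end, and the job is handed in at about 21 s of the 72 s allowed. No verdict came back.

- **Lining up:** I turned and centred the case with two spread fingertips on its near side wall, either side of the clasp.
- **Sliding in:** I pushed its rear end along the bay until it stalled at the rail. Push forces read about 1–4 N, with about 6 N at the stop.
- **Latch:** I pushed the tab round with the closed fingertips until it stopped, at about 6 N.

**Last checks:**
- The final top picture shows the case level with the stored one and against the rail. The latch arm lies across the mouth, within about 0.02 rad of shut by my pixel reading.
- By eye, the bystanders look unmoved in the top picture, and the robot is clear of everything.
- In the last scene view the arm hid the bay, so only the top camera confirms the end state.
- Early on the two cameras disagreed by 3–5 mm. I used the top camera and relied on contact forces for the final positions.

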